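# Trip test of the balcony safety-switch box

## Robot

A 6-joint arm with a two-finger parallel gripper is mounted at the origin on the work surface. World frame = base frame: x ahead of the robot, y to its left, z up, the work surface at z = 0. Lengths are in m, angles in rad, forces in N, time in s.
With the tool pointing down it reaches from about 0.3 to 0.875 m from the base axis. Payload 6.4 kg.
Tool frame: the origin (TCP) lies on the centre line of the jaws, within the pads' length; the fingertips stand 25 mm ahead of it and the grasp point (between the pads) lies 6 mm ahead of it; z points along the fingers, y is the line along which they close (so a half turn about z gives the same grasp; the last joint's range is limited). The gripper opens to 85 mm and grips with 20 to 120 N. Pads are 22 mm wide; open, the fingers measure 114 mm over their backs; the gripper's body (76 mm by 85 mm) begins 54 mm behind the grasp point. The pads swing forward as they close: fully open they stand 13 mm farther back than shut.
Start: joints at [-1.514, 0.181, 1.607, -0, 1.354, -0.206], TCP at [0.149, -0.555, 0.256] pointing down, gripper open.
Joint ranges: [-2.99, 2.99], [-0.89, 2.07], [0.3, 2.58], [-1.14, 4.28], [0, 2.63], [-3.12, 3.12]. Speed limits (rad/s): [2.57, 2.57, 3.01, 3.14, 3.14, 3.14].

## Interface

Orientations are given as a unit quaternion [w, x, y, z].
In Python, from bench import get_obs, camera, hand_in, spot_in gives the robot as it stands.
- The arm moves only by the shell command python3 -m jog 'ROWS'. ROWS is JSON, one flat list of numbers, 7 for each row, row after row: the shift along the tool's x, y, z in m, then the turn, a rotation vector about the tool's x, y, z in rad, then the closure, from 0 (fully open) to 1 (shut). A call has 1 to 20 rows; each row is the pose to reach, as a shift and turn from the pose commanded when the call began, along the tool's axes at that moment; what a row does not reach only later rows make up. A row lasts 1/8 s, in which the tool goes at most 62.5 mm and 10.7 degrees, less where a joint would pass 70% of its speed; a pose out of reach is approached as far as the arm can. A call with a gripper value outside its range is refused whole. The fingers move at their own pace and stop on an object; the grip force is fixed at half the most. Time passes only in rows, so rows that repeat a pose let the fingers close. It gives the time, the measured TCP pose, the force, the opening and the grip force at its end, in the units of the state.
- get_obs(): the state, without advancing time (a new reading comes with each control period).
- camera(name): name is "scene" or "top" or "wrist"; returns a dict with "frame" (400x640x3 uint8, red, green, blue), "mtx" (3x3 intrinsics, pixels), "extrinsics" (4x4, takes a point from camera to world coordinates). Camera axes: x right, y up, looking along -z (the intrinsics and any distortion apply to the point x, -y, -z); pixel columns grow to the right and rows downward; lengths in m; the calibration is good to about 2 mm. A picture is of the moment at which its call begins. There is no depth.
- hand_in(): hands the job in; it is judged then, once.
Trained networks look in a picture, given as the dict that the camera call returned (one of the last four; its "shot" number tells which), for a name from the list of things; names that differ only in an ending like _2 or _b are one class to them, and where a whole thing is asked for, a point or a joint stands for the part that bears it (a point fixed in the world has none). Each returns a list of dicts, best first, with "confidence" (0 to 1); they miss things now and then, are a little off and sometimes report something else, mostly with a low value. They report only what shows in the picture. A call takes as long as a camera call.
- spot_in(picture, name): "xyz" ([x, y, z] in m, in world coordinates, good to about 4 mm: the middle of the surface that is visible of it).
The state is a dict: "time_s": time; "q": joint angles; "dq": joint speeds; "joint_efforts": joint torques, N m; "eef_pos": TCP position; "eef_rot": TCP orientation; "wrist_force": force on the tool from outside, world axes, zero at the start; "torque": the same for the moment, N m; "opening": opening from 0.0 (shut) to 1.0 (fully open); "grasp_force": force on a finger pad.
Only numpy, scipy, OpenCV 4.12 (cv2) and the standard library are available. Lean on these libraries where they do the work, as an engineer would, in place of code of your own. Each camera call takes 0.05 s, during which the arm holds its last target. There are 200 camera calls.

## Task

Before the drill is put on charge, test the grey safety-switch box on the worktop: press the small round button (the test button) on its top fully down and let it come up again. Then press the large round button (the reset button) on the same box fully down and let it come up too.

Things in the scene. Friction and masses are not known exactly. Their poses are not given: they have to be found in the camera images.
- test_top (a point): Small test button: centre of the top of its round bare-metal cap, 24 mm across, in a round black bezel 40 mm across. It stands on the flat top of a fixed grey plastic box, 130 x 240 x 70 mm high, with two sockets in one long side; the two buttons are 120 mm apart, one near each end, either way round. Unpressed this point is 94 mm above the worktop; it moves down with the cap. z up.
- test (a joint): How far the small test button is pressed, m: 0 up (at rest), 0.008 fully down on its stop. The cap goes straight down, stands 12 mm above its bezel when up and 4 mm when down; a spring brings it back. It starts to move at 1.5 N and needs 5 N to be fully down.
- restart_top (a point): Large reset button: centre of the top of its round bare-metal cap, 44 mm across, in a round black bezel 60 mm across, at the other end of the same box's top. Unpressed this point is 94 mm above the worktop; it moves down with the cap. z up. The black battery charger on the robot's left has a button too, not part of the job.
- restart (a joint): How far the large reset button is pressed, m: 0 up (at rest), 0.008 fully down on its stop. The cap goes straight down, stands 12 mm above its bezel when up and 4 mm when down; a spring brings it back. It starts to move at 1.5 N and needs 5 N to be fully down.

How it is judged:
By the outcome, as a careful person would: the job done as asked, in the order asked, and still so for the second after the job is handed in, with the robot touching nothing.
It also fails if it takes over 32 s, if anything falls off the work surface, if the arm or the gripper's body presses on something with over 40 N, if the wrist force passes 120 N, or if a joint passes its speed limit or range.

## Working session

There is one attempt and no reset: what is moved stays moved. The work goes in short steps, Python scripts to look and compute and a shell command to move; the robot and the scene stay as the last step left them, time stands still between calls to the robot, and variables do not carry over. Pictures are saved under pics/ and viewed, at most 10 in all, crops included, and the job is handed in when it is done.

```bash
mkdir -p pics; python3 - <<'E'
from bench import *
import cv2,numpy as np
o=get_obs();print(o['time_s'],o['eef_pos'],o['eef_rot'],o['wrist_force'])
ims=[]
for c in ['top','scene']:
    p=camera(c)
    ims.append(p['frame'])
    for n in ['test_top','restart_top']:
        for d in spot_in(p,n)[:3]:
            x=np.append(d['xyz'],1);k=np.linalg.inv(p['extrinsics'])@x;k=p['mtx']@[k[0],-k[1],-k[2]]
            print(c,n,np.round(d['xyz'],4),round(d['confidence'],2),np.round(k[:2]/k[2]))
im=np.vstack(ims)[:,:,::-1];cv2.imwrite('pics/a.png',cv2.resize(im,(480,600),interpolation=cv2.INTER_AREA))
E
```

```text
0.0 [ 0.14936639 -0.55472513  0.25537438] [-8.85971882e-04  9.91378209e-01  1.31028458e-01  6.39336440e-05] [ 0.11706023 -0.33878212  0.39472138]
top restart_top [0.56   0.0508 0.0963] 0.61 [327. 206.]
scene test_top [ 0.5991 -0.0614  0.0891] 0.56 [255. 189.]
scene restart_top [0.573  0.0503 0.097 ] 0.8 [338. 193.]
```

View pics/a.png

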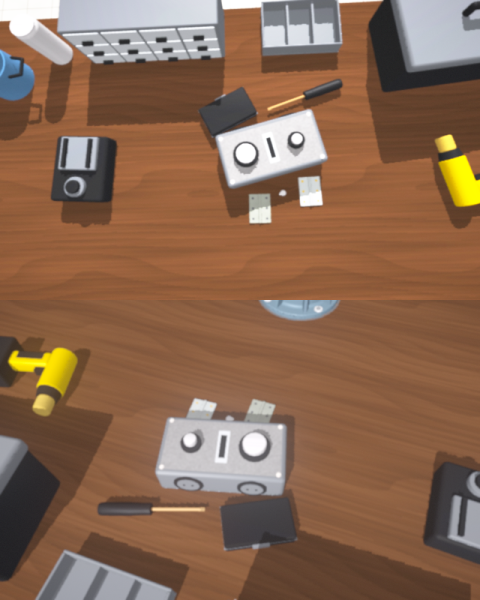

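The picture shows the grey box with its large button at top-view px (327,205) and its small one at about (396,187). In the scene view, large is at about (339,193) and small at (254,188). I'll refine these with circle fits.

```bash
python3 - <<'E'
from bench import *
import cv2,numpy as np
ims=[]
for c,b in [('top',[(327,205),(396,187)]),('scene',[(339,193),(254,188)])]:
    p=camera(c);f=p['frame'];g=cv2.cvtColor(f,cv2.COLOR_RGB2GRAY);v=f[:,:,::-1].copy()
    E=p['extrinsics'];res=[]
    for (u,w),r in zip(b,(24,18)):
        m=np.zeros_like(g);sub=g[w-r:w+r,u-r:u+r]
        th=(sub>175).astype(np.uint8)
        n,l,s,ct=cv2.connectedComponentsWithStats(th)
        # component nearest the middle
        i=min([i for i in range(1,n) if s[i,4]>30],key=lambda i:np.hypot(*(ct[i]-r)))
        px=ct[i]+[u-r,w-r]
        d=np.linalg.inv(p['mtx'])@[*px,1];d=E[:3,:3]@[d[0],-d[1],-d[2]];o=E[:3,3]
        X=o+d*(0.094-o[2])/d[2];res.append(X)
        print(c,px.round(1),s[i],X.round(4))
        cv2.drawMarker(v,tuple(int(round(a)) for a in px),(0,0,255),0,5)
    print('dist',np.linalg.norm(res[0]-res[1]))
    u,w=np.mean(b,0).astype(int);ims.append(cv2.resize(v[w-50:w+50,u-80:u+80],(480,300),interpolation=cv2.INTER_CUBIC))
cv2.imwrite('pics/b.png',np.vstack(ims))
E
```

```text
top [327.2 203.9] [ 11  10  27  27 564] [0.5639 0.0512 0.094 ]
top [395.4 184.3] [ 10   8  16  15 176] [ 0.593  -0.0645  0.094 ]
dist 0.11926951819751645
scene [335.1 188.4] [   0    0   48   48 1445] [0.5661 0.0442 0.094 ]
scene [250.8 185.9] [  0   0  36  36 798] [ 0.5986 -0.0675  0.094 ]
dist 0.1163641727515807
```

View pics/b.png

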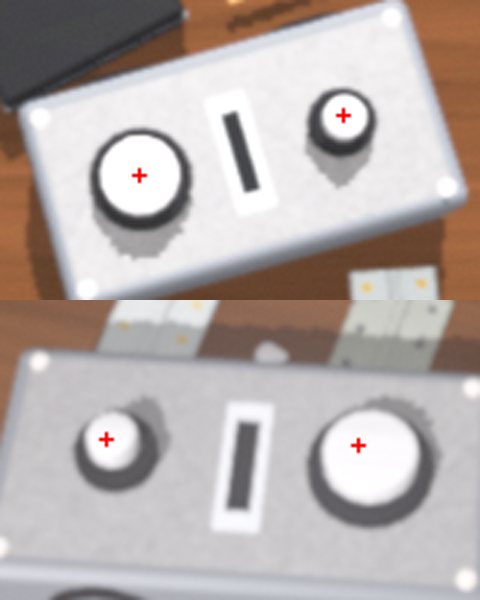

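The top-view marks sit on the cap centres: test (0.593, -0.0645), reset (0.564, 0.051), 119 mm apart. The scene marks are contaminated but roughly agree. I'll move above the test button with the gripper shut.

```bash
python3 -m jog '[0.04,-0.026,0,0,0,0,1, 0.09,-0.058,0,0,0,0,1, 0.14,-0.09,0,0,0,0,1, 0.19,-0.122,0,0,0,0,1, 0.24,-0.155,0,0,0,0,1, 0.29,-0.187,0,0,0,0,1, 0.34,-0.219,0,0,0,0,1, 0.39,-0.251,0,0,0,0,1, 0.44,-0.283,0.01,0,0,0,1, 0.49,-0.316,0.02,0,0,0,1, 0.53,-0.341,0.04,0,0,0,1, 0.55,-0.354,0.06,0,0,0,1, 0.556,-0.358,0.07,0,0,0,1, 0.556,-0.358,0.07,0,0,0,1, 0.556,-0.358,0.07,0,0,0,1]'
python3 - <<'E'
from bench import *
import cv2,numpy as np
o=get_obs();print(o['time_s'],o['eef_pos'],o['eef_rot'],o['wrist_force'],o['opening'])
ims=[]
for c in ['wrist','scene']:
    p=camera(c);v=p['frame'][:,:,::-1].copy()
    for X in [(0.593,-0.0645,.094),(.564,.051,.094),o['eef_pos']-[0,0,.025]]:
        k=np.linalg.inv(p['extrinsics'])@[*X,1];k=p['mtx']@[k[0],-k[1],-k[2]];k=k[:2]/k[2]
        cv2.drawMarker(v,tuple(int(round(a)) for a in k),(0,0,255),0,9)
    for n in ['test_top','restart_top']: print(c,n,[(d['xyz'].round(4) if hasattr(d['xyz'],'round') else d['xyz'],d['confidence']) for d in spot_in(p,n)[:1]])
    ims.append(v)
cv2.imwrite('pics/c.png',cv2.resize(np.vstack(ims),(480,600),interpolation=cv2.INTER_AREA))
E
```

```text
time_s: 2.28
eef_pos: [0.5933, -0.0662, 0.1872]
eef_rot: [0.0, 0.991, 0.13, 0.0]
wrist_force: [0.6, -0.4, 0.2]
opening: 0.003
grasp_force: 0.0
2.275 [ 0.59327636 -0.06623895  0.18722444] [3.70571662e-04 9.91452371e-01 1.30467774e-01 4.66581784e-04] [ 0.58258122 -0.37736545  0.20599943] 0.0026718700997653286
wrist test_top [([0.5977, -0.0632, 0.0944], 0.81)]
wrist restart_top [([0.5648, 0.056, 0.0937], 0.64)]
scene test_top [([0.5966, -0.0635, 0.0888], 0.48)]
scene restart_top [([0.5687, 0.049, 0.0931], 0.58)]
```

View pics/c.png

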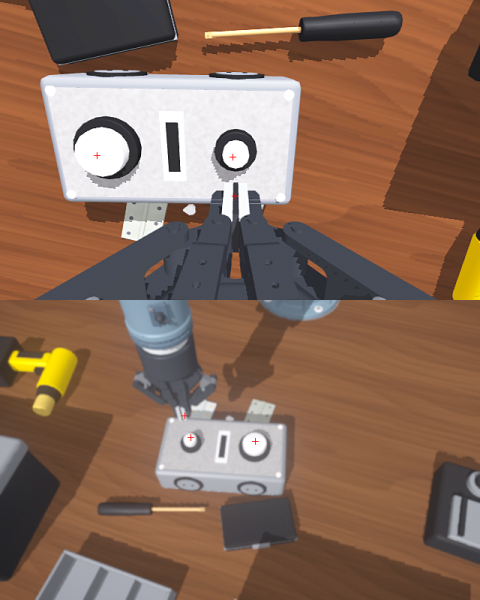

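The wrist picture shows the test cap at about (235,154) and the fingertips in front of it. The marks are off by only about 2 mm (forward and right), so I'll shift by 2 mm and descend.

```bash
python3 -m jog '[0.002,0,0.03,0,0,0,1, 0.002,0,0.055,0,0,0,1, 0.002,0,0.063,0,0,0,1, 0.002,0,0.069,0,0,0,1, 0.002,0,0.073,0,0,0,1, 0.002,0,0.076,0,0,0,1, 0.002,0,0.076,0,0,0,1]'
```

```text
time_s: 3.45
eef_pos: [0.5956, -0.0648, 0.1112]
eef_rot: [0.0, 0.991, 0.131, 0.0]
wrist_force: [-3.3, 0.1, 5.1]
opening: 0.003
grasp_force: 2.4
```

```bash
python3 -m jog '[0,0,0.001,0,0,0,1, 0,0,0.002,0,0,0,1, 0,0,0.002,0,0,0,1]'
```

```text
time_s: 3.82
eef_pos: [0.5957, -0.0648, 0.1108]
eef_rot: [0.0, 0.991, 0.131, 0.0]
wrist_force: [-8.1, 1.5, 15.5]
opening: -0.005
grasp_force: 8.1
```

Force rose from 5 to 15 N with almost no travel and the tip is at about 86 mm, so the button is on its stop. I'll release it and move above the reset button.

```bash
python3 -m jog '[0,0,-0.01,0,0,0,1, 0,0,-0.04,0,0,0,1, 0,0,-0.06,0,0,0,1, 0,-0.04,-0.06,0,0,0,1, 0,-0.09,-0.06,0,0,0,1, 0.001,-0.118,-0.06,0,0,0,1, 0.001,-0.118,-0.06,0,0,0,1, 0.001,-0.118,-0.06,0,0,0,1]'
python3 - <<'E'
from bench import *
import cv2
cv2.imwrite('pics/d.png',camera('wrist')['frame'][:,:,::-1])
E
```

```text
time_s: 4.82
eef_pos: [0.566, 0.0491, 0.1686]
eef_rot: [0.0, 0.991, 0.131, 0.0]
wrist_force: [-0.6, 0.4, 0.1]
opening: 0.003
grasp_force: 0.0
```

View pics/d.png

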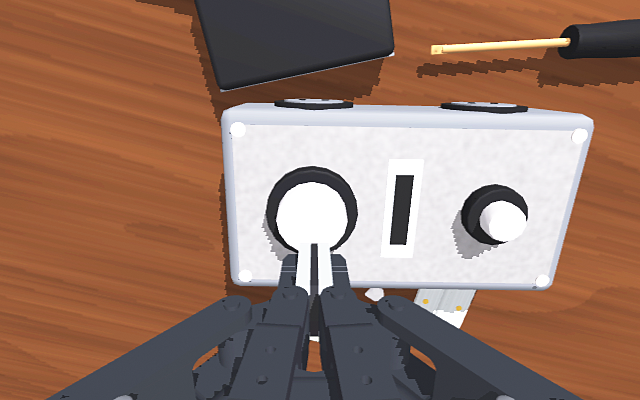

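The test button is back up (cap at (503,221)), and the fingertips are lined up with the large cap at (312,215). Pressing from TCP z 0.1686; the stop should be at about 0.111.

```bash
python3 -m jog '[0,0,0.03,0,0,0,1, 0,0,0.045,0,0,0,1, 0,0,0.051,0,0,0,1, 0,0,0.055,0,0,0,1, 0,0,0.058,0,0,0,1, 0,0,0.060,0,0,0,1, 0,0,0.060,0,0,0,1]'
```

```text
time_s: 5.75
eef_pos: [0.5661, 0.0493, 0.1108]
eef_rot: [0.001, 0.991, 0.131, 0.0]
wrist_force: [-8.9, -1.1, 17.2]
opening: -0.0
grasp_force: 8.7
```

The reset button is on its stop at 17 N. I'll retract and check.

```bash
python3 -m jog '[0,0,-0.01,0,0,0,1, 0,0,-0.05,0,0,0,1, 0,0,-0.1,0,0,0,1, 0,0,-0.12,0,0,0,1, 0,0,-0.12,0,0,0,1, 0,0,-0.12,0,0,0,1]'
python3 - <<'E'
from bench import *
import cv2
cv2.imwrite('pics/e.png',camera('wrist')['frame'][:,:,::-1])
E
```

```text
time_s: 6.5
eef_pos: [0.565, 0.0498, 0.2271]
eef_rot: [-0.0, 0.991, 0.131, -0.001]
wrist_force: [-0.6, 0.1, 0.1]
opening: 0.004
grasp_force: 0.0
```

View pics/e.png

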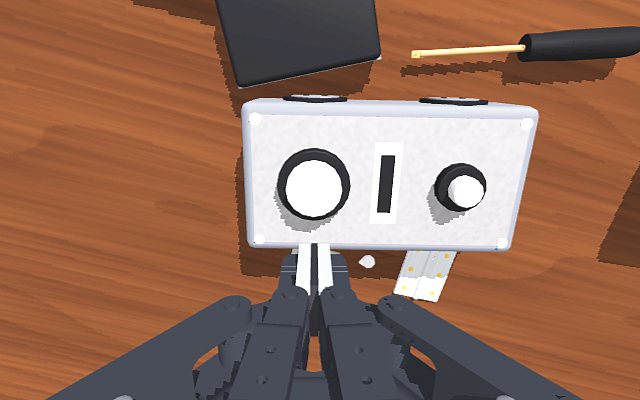

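Both caps are up (large at (314,190), small at (466,191)), and the arm is clear of everything.

```bash
python3 -c "from bench import *;print(hand_in())"
```

```text
the job is handed in; nothing more can be done
None
```

I pressed the test button, then the reset button, each down to its stop (15–17 N, against the 5 N needed); both came back up, and I handed the job in at about 6.5 s with the arm clear.

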